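Tin under the hopper, gate held open at the mark

ROBOT

A 7-joint arm with a two-finger parallel gripper is mounted at the origin on the work surface. World frame = base frame: x ahead of the robot, y to its left, z up, the work surface at z = 0. Lengths are in m, angles in rad, forces in N, time in s.
With the tool pointing down it reaches from about 0.35 to 0.9 m from the base axis. Payload 8.1 kg.
Tool frame: the origin (TCP) lies on the centre line of the jaws, within the pads' length; the fingertips stand 14 mm ahead of it and the grasp point (between the pads) lies 5 mm behind it; z points along the fingers, y is the direction in which the jaws open and shut (so a half turn about z gives the same grasp; the last joint's range is limited). The gripper opens to 92 mm and grips with 3 to 60 N. Pads are 19 mm wide; open, the fingers measure 130 mm over their backs; the gripper's body (75 mm by 190 mm) begins 47 mm behind the grasp point.
Start: joints at [1.19, 0.434, 0.025, 1.573, -0.012, 1.134, -0.075], TCP at [0.171, -0.601, 0.241] pointing down, gripper open.
Joint ranges: [-2.62, 2.62], [-0.44, 2.09], [-1.27, 1.32], [0.08, 2.57], [-1.32, 4.46], [0.12, 2], [-2.74, 2.74]. Speed limits (rad/s): [2.22, 2.22, 3.01, 3.01, 3.14, 3.14, 3.14].

INTERFACE

Orientations are given as a rotation vector (axis times angle).
In Python, from cell import arm, optics gives the robot as it stands.
- The arm moves only by the shell command python3 -m creep 'ROWS' [FORCE]. ROWS is JSON, a list of rows, each an object with "translation": the shift along the tool's x, y, z in m, a list of three; "rot": the turn, a rotation vector about the tool's x, y, z in degrees, a list of three; "jaw": the finger opening in m, from 0 to 0.0918. In form: [{"translation": [x, y, z], "rot": [wx, wy, wz], "jaw": jaw}, ...]. A call has 1 to 12 rows; each row shifts and turns the commanded pose from where the row before left it, along the tool's axes as they then stand; what a row does not reach is not made up. A row lasts 1/12 s, in which the tool goes at most 41.7 mm and 7.16 degrees, less where a joint would pass 70% of its speed; a pose out of reach is approached as far as the arm can. A call is refused whole if a number of a shift passes 0.0417 or a number of a turn 7.16, either way. A call with a gripper value outside its range is refused whole. The fingers move at their own pace and stop on an object; FORCE is the grip in N (left out, the last holds). Time passes only in rows, so rows that do not move let the fingers close. It gives the time, the measured TCP pose, the force and the opening at its end, in the units of the state.
- arm.observe(): the state, without advancing time (a new reading comes with each control period).
- optics.get_image(name): name is "side" or "top" or "wrist"; returns the picture (400x640x3 uint8, red, green, blue); there is no depth.
- optics.camera_info(name): a dict with "fx", "fy", "cx", "cy" (pixels), "k1" (the pictures are not rectified: a ray, as slopes to the right and down, at radius r is drawn at 1 + k1 r^2 times it, then the intrinsics apply), "R" (3x3) and "t" (3): a world point X has camera coordinates R X + t. Camera axes: x right, y down, z forward; pixel columns grow to the right and rows downward; lengths in m; the calibration is good to about 2 mm. A picture is of the moment at which its call begins: read the wrist's pose just before it. camera_info takes no time and is no camera call; for the wrist camera it gives the pose at the moment of the call.
- arm.sign_off(): hands the job in, once; it reports no verdict.
Trained networks look in the newest picture that a camera, given by its name, has taken for a name from the list of things; names that differ only in an ending like _2 or _b are one class to them, and where a whole thing is asked for, a point or a joint stands for the part that bears it (a point fixed in the world has none). Each returns a list of dicts, best first, with "score" (0 to 1); they miss things now and then, are a little off and sometimes report something else, mostly with a low value. They report only what shows in the picture. A call takes as long as a camera call.
- optics.boxes_of(camera, thing): "location" ([column, row] in pixels, amid what is visible of it).
- optics.pinpoint(camera, thing): "location" ([column, row] in pixels: a listed point, or the origin of a listed thing).
The state is a dict: "clock": time; "joints": joint angles; "dq": joint speeds; "joint_efforts": joint torques, N m; "position": TCP position; "ee_rot": TCP orientation; "force": force on the tool from outside, world axes, zero at the start; "ft_torque": the same for the moment, N m; "width": opening from 0.0 (shut) to 1.0 (fully open).
Only numpy, scipy, OpenCV 4.12 (cv2) and the standard library are available. Lean on these libraries where they do the work, as an engineer would, in place of code of your own. Each camera call takes 0.05 s, during which the arm holds its last target.

TASK

Set the empty open tin upright in the middle of the round pad on the hopper's foot plate, under the end of the chute, and let go of it. Then pull out the hopper's spring-return gate, the slide with the upright handle, until its pointer lines up with the brass clip on the guide rail, and finish while holding it there, so that the nuts we tip in next run into the tin. The gate stays shut until the tin is in place, and the other things on the bench stay where they are.

Things in the scene. Friction and masses are not known exactly. Their poses are not given: they have to be found in the camera images.
- tin: empty open-topped bare metal tin, straight-sided, 66 mm outside diameter, 80 mm high, wall 3 mm, about 120 g, standing upright on the bench at the start; origin at the centre of its underside, z up
- hopper: grey hopper stand, fixed to the bench, placed differently each time. Origin on the bench under the funnel's middle; -x is its front (chute side), -y the side to which the gate pulls out. Foot plate 8 mm thick, x -200 to +80 mm, 130 mm wide. Square funnel 116 mm across, rim 261 mm high
- chute_lip (a point): middle of the lower edge of the chute's end, 114 mm in front of the hopper's origin, 94 mm above the bench: 6 mm above a tin on the pad and reaching 7 mm over its rim. Chute 46 mm wide, its walls 107 mm high at the lip, rising 22 degrees to the back. Lower the tin from above held near its rim, fingers along the stand's y, keeping its rim in front of the lip until below it, then move it level onto the pad
- pad (a point): centre of the round dark pad (74 mm across) drawn flat on the foot plate, 8 mm above the bench, 140 mm in front of the hopper's origin; axes as the hopper
- gate: the gate: flat steel slide 44 mm wide running under the funnel along the hopper's y, top face 164 mm above the bench, with handle and pointer; its origin is at the hopper's origin when shut and moves along the hopper's -y as it is pulled (stop at 80 mm). A spring shuts it again: 5 N when shut, rising 1.3 N per cm; axes as the hopper
- gate_handle (a point): centre of the top face of the gate's handle, an upright black block 36 mm (hopper's x) by 16 mm (hopper's y, the pull direction) and 52 mm high; top 216 mm above the bench, foot on the slide at 164 mm. 172 mm from the hopper's origin along -y when shut, room all round it for fingers from above
- gate_pointer (a point): tip of the gate's steel pointer, a dark 5 mm wide finger sticking out of the slide's front edge over the front guide rail, 166 mm above the bench; fixed to the gate, 97 mm from the handle's centre along the hopper's y; axes as the hopper
- clip: brass clip with an upright 5 mm wide fin, fixed on the front guide rail of the hopper, 25 to 55 mm beyond the pointer's shut position in the pull direction: the mark. Origin on the rail at the fin's edge next to the pointer, 160 mm above the bench; fin 14 mm high; axes as the hopper. The pointer is at the mark when pointer and clip have the same y along the hopper's y
- wide_tin: wide lidded tin, 92 mm across and 54 mm high, bystander; origin under its centre
- bottle: white closed plastic bottle, 60 mm across and 135 mm high, bystander; origin under its centre
- wrench: steel wrench, 160 mm long, lying flat, bystander; x along its length
- disc: black grinding disc, 100 mm across, 6 mm thick with a 22 mm hole, lying flat, bystander
- angle_iron: offcut of steel angle, 120 x 35 mm, 35 mm high, bystander; x along its length

How it is judged:
By the outcome, as a careful person would: the job done as asked, in the order asked, and still so for the second after the job is handed in, while the arm keeps its last pose, push and grip.
It also fails if it takes over 51 s, if anything falls off the work surface, if the arm or the gripper's body presses on something with over 40 N, if the wrist force passes 120 N, or if a joint passes its speed limit or range.

## Working session

There is one attempt and no reset: what is moved stays moved. The work goes in short steps, Python scripts to look and compute and a shell command to move; the robot and the scene stay as the last step left them, time stands still between calls to the robot, and variables do not carry over. Pictures are saved under pics/ and viewed, and the job is handed in when it is done.

```bash
mkdir -p pics; ls; cat > h.py <<'E'
import numpy as np, cv2
from cell import arm, optics
from scipy.spatial.transform import Rotation as Rn
def snap(n,f):
    im=optics.get_image(n); cv2.imwrite('pics/'+f,im[:,:,::-1]); return im
def proj(n,X,ci=None):
    c=ci or optics.camera_info(n); p=np.array(c['R'])@np.array(X)+np.array(c['t']); s=p[:2]/p[2]; s=s*(1+c['k1']*(s@s)); return np.array([c['fx']*s[0]+c['cx'],c['fy']*s[1]+c['cy']])
def ray(n,px,ci=None):
    c=ci or optics.camera_info(n); d=np.array([(px[0]-c['cx'])/c['fx'],(px[1]-c['cy'])/c['fy']]); s=d.copy()
    for _ in range(30): s=d/(1+c['k1']*(s@s))
    R=np.array(c['R']); return -R.T@np.array(c['t']), R.T@np.array([s[0],s[1],1])
def atz(n,px,z,ci=None):
    o,d=ray(n,px,ci); return o+d*(z-o[2])/d[2]
E
python3 - <<'E'
from h import *
print(arm.observe())
for n in ['top','side','wrist']:
    snap(n,n+'0.png'); c=optics.camera_info(n); print(n,c['fx'],c['k1'],-np.array(c['R']).T@c['t'])
E
```

```text
pics
{'clock': 0.0, 'joints': array([ 1.19039833,  0.43522328,  0.02495446,  1.57406277, -0.01159963,
        1.133983  , -0.07508504]), 'dq': array([-2.38000622e-04,  4.82822881e-04,  1.48896302e-03, -3.21233055e-05,
       -7.91852188e-04, -4.26629362e-04,  7.79934217e-04]), 'joint_efforts': array([-9.65665640e-05, -6.67846799e+01,  9.84764881e-01, -3.14459825e+01,
       -6.04724418e-02,  4.31815325e-02,  1.76308531e-04]), 'position': array([ 0.17122965, -0.60060051,  0.23995782]), 'ee_rot': array([-3.10986576e+00, -4.34697246e-01,  5.37115688e-04]), 'force': array([-1.01853812, -0.07601984,  0.37943952]), 'ft_torque': array([-0.00659651, -0.06313309, -0.02644062]), 'width': 1.0005356452109007}
top 489.86235156544586 -0.13293384946474546 [0.30025344 0.01688541 1.50569335]
side 422.8405986221351 -0.09175597224251975 [0.28022367 0.69173994 0.69569511]
wrist 293.678151648425 -0.051771016462940994 [ 0.2488986  -0.5803226   0.38398428]
```

View pics/top0.png

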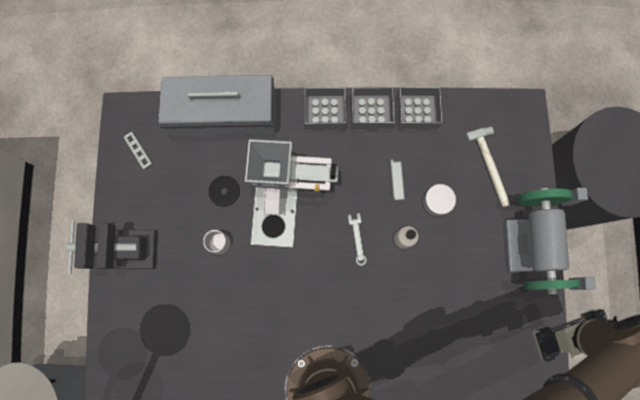

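View pics/side0.png

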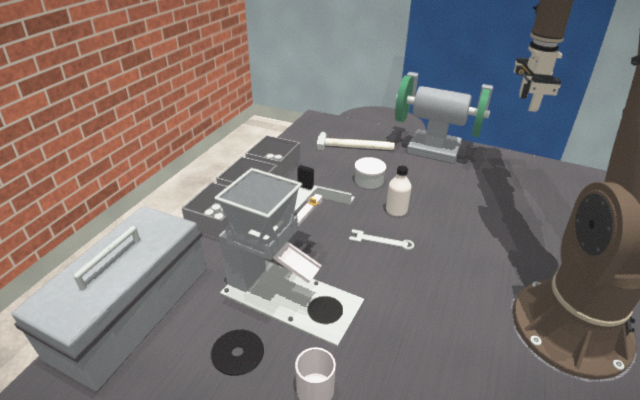

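View pics/wrist0.png

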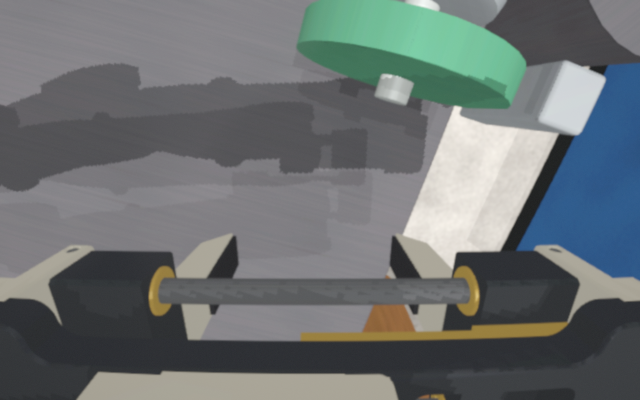

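```bash
python3 - <<'E'
from h import *
Z=dict(tin=0,chute_lip=.094,pad=.008,gate_handle=.216,gate_pointer=.166,clip=.160,hopper=0,wide_tin=0,bottle=0,gate=.164)
for cam in ['top','side']:
  for k,z in Z.items():
    r=optics.pinpoint(cam,k)
    print(cam,k,[(round(q['score'],2),np.round(q['location'],1),np.round(atz(cam,q['location'],z),4)) for q in r[:2]])
print(arm.observe()['clock'])
E
```

```text
top tin [(0.87, array([219.4, 242.1]), array([0.4418, 0.3304, 0.    ]))]
top chute_lip [(0.71, array([268.5, 211.2]), array([0.5226, 0.1684, 0.094 ]))]
top pad [(0.92, array([277.3, 225.4]), array([0.4916, 0.1501, 0.008 ]))]
top gate_handle [(0.9, array([332.2, 171.4]), array([ 0.6108, -0.016 ,  0.216 ])), (0.39, array([435.3, 200.1]), array([ 0.5292, -0.293 ,  0.216 ]))]
top gate_pointer [(0.81, array([299.2, 184.5]), array([0.586 , 0.0755, 0.166 ]))]
top clip [(0.43, array([319.4, 183.8]), array([0.5888, 0.019 , 0.16  ]))]
top hopper [(0.97, array([279.2, 181.1]), array([0.633 , 0.1457, 0.    ]))]
top wide_tin [(0.98, array([436.6, 202.9]), array([ 0.5586, -0.3486,  0.    ]))]
top bottle [(0.74, array([405.3, 238.7]), array([ 0.4472, -0.2449,  0.    ]))]
top gate []
side tin [(0.85, array([313., 388.]), array([0.4418, 0.3289, 0.    ]))]
side chute_lip [(0.62, array([316.2, 275.8]), array([0.5105, 0.1595, 0.094 ]))]
side pad [(0.66, array([324. , 309.9]), array([0.49  , 0.1653, 0.008 ])), (0.52, array([313.6, 276.3]), array([0.5481, 0.0871, 0.008 ]))]
side gate_handle [(0.78, array([307.1, 164. ]), array([ 0.6175, -0.0323,  0.216 ])), (0.49, array([367.5, 182.2]), array([ 0.4736, -0.018 ,  0.216 ]))]
side gate_pointer [(0.83, array([296.1, 211.9]), array([0.5934, 0.0747, 0.166 ]))]
side clip [(0.57, array([382.3, 242. ]), array([0.4052, 0.0856, 0.16  ])), (0.56, array([310.8, 205.3]), array([0.5786, 0.0342, 0.16  ]))]
side hopper [(0.81, array([270.2, 288.9]), array([0.6224, 0.1532, 0.    ]))]
side wide_tin [(0.87, array([367.1, 181.7]), array([ 0.5627, -0.3397,  0.    ]))]
side bottle [(0.96, array([396.1, 209.6]), array([ 0.4461, -0.24  ,  0.    ]))]
side gate []
1.15
```

```bash
python3 - <<'E'
import cv2
a=cv2.imread('pics/top0.png')[130:260,190:350]; cv2.imwrite('pics/topz.png',cv2.resize(a,None,fx=5,fy=4.6,interpolation=2) if 0 else cv2.resize(a,None,fx=4.6,fy=4.6,interpolation=2))
a=cv2.imread('pics/side0.png')[150:400,200:380]; cv2.imwrite('pics/sidez.png',cv2.resize(a[:200],None,fx=3,fy=3,interpolation=2))
E
```

```text
(no output)
```

View pics/topz.png

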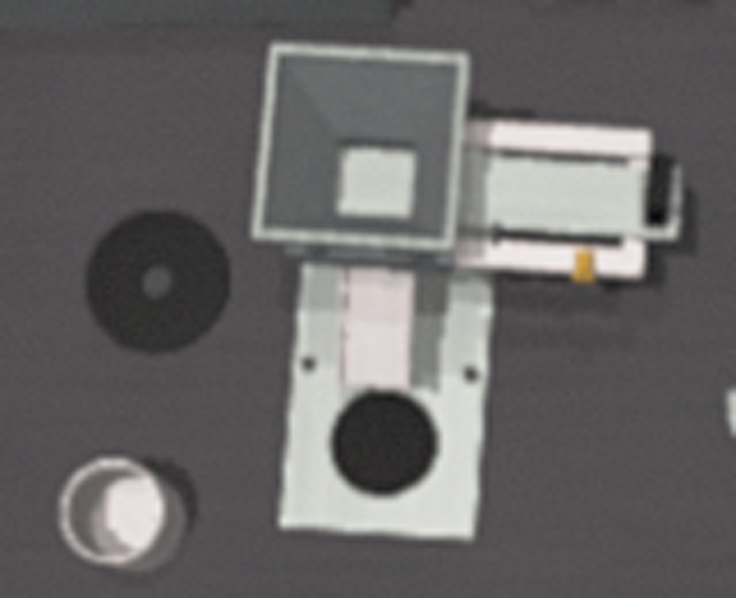

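View pics/sidez.png

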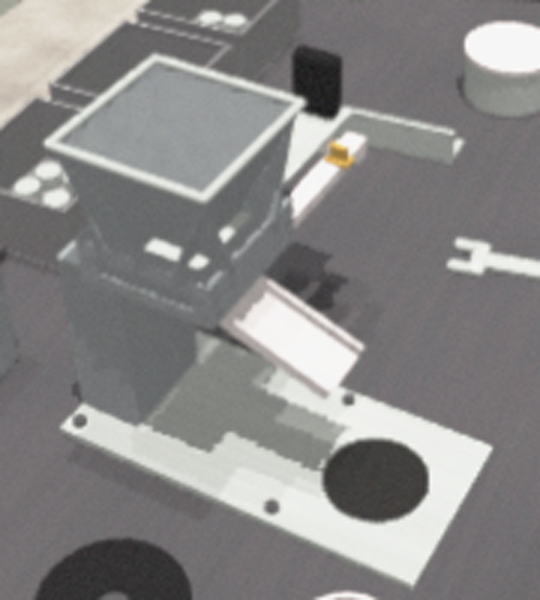

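```bash
cat > fit.py <<'E'
from h import *
from scipy.optimize import least_squares
T=lambda u,v:np.array([(u+.5)/4.6-.5+190,(v+.5)/4.6-.5+130])
S=lambda u,v:np.array([(u+.5)/3-.5+200,(v+.5)/3-.5+150])
P=[('top',T(271,44),(58,58,261)),('top',T(468,54),(58,-58,261)),('top',T(452,245),(-58,-58,261)),('top',T(250,240),(-58,58,261)),
('top',T(280,526),(-200,65,8)),('top',T(474,539),(-200,-65,8)),('top',T(385,442),(-140,0,8)),
('side',S(47,143),(58,58,261)),('side',S(155,55),(58,-58,261)),('side',S(305,102),(-58,-58,261)),('side',S(205,200),(-58,58,261)),
('side',S(490,447),(-200,-65,8)),('side',S(413,585),(-200,65,8)),('side',S(376,480),(-140,0,8))]
C={n:optics.camera_info(n) for n in('top','side')}
def w(p,X):
    c,s=np.cos(p[2]),np.sin(p[2]);X=np.array(X)/1e3;return np.array([p[0]+c*X[0]-s*X[1],p[1]+s*X[0]+c*X[1],X[2]])
def res(p,sel=None): return np.concatenate([proj(n,w(p,X),C[n])-px for n,px,X in P if sel in(None,n)])
if __name__=='__main__':
    for sel in (None,'top','side'):
        r=least_squares(res,[.63,.15,-.07],args=(sel,),loss='soft_l1'); p=r.x
        print(sel,p,np.degrees(p[2]),np.round(res(p,sel).reshape(-1,2),1).tolist())
        for k,X in dict(pad=(-140,0,8),lip=(-114,0,94),handle=(0,-172,216),pointer=(-25,-75,166)).items(): print(k,np.round(w(p,X),4), proj('top',w(p,X),C['top']).round(1),proj('side',w(p,X),C['side']).round(1))
E
python3 fit.py
```

```text
None [ 0.62865007  0.15365142 -0.07145991] -4.094351039275632 [[-0.5, -0.1], [0.1, 0.1], [0.3, 1.4], [-0.0, -0.2], [-0.1, 0.4], [-0.1, 0.3], [-0.4, 0.6], [-2.6, -0.2], [-0.8, -1.0], [0.7, -1.2], [-0.2, 0.0], [0.9, -0.3], [0.1, 0.0], [-0.3, -0.2]]
pad [0.489  0.1636 0.008 ] [272.9 226.3] [324.7 309.5]
lip [0.5149 0.1618 0.094 ] [270.8 213.8] [313.7 275.9]
handle [ 0.6164 -0.0179  0.216 ] [332.9 169.4] [304.8 167.2]
pointer [0.5984 0.0806 0.166 ] [297.4 180.2] [292.7 212.9]
top [ 0.6295571   0.15360912 -0.0683635 ] -3.9169400358611823 [[-0.6, -0.4], [0.1, -0.3], [0.4, 1.0], [0.1, -0.4], [0.1, 0.1], [0.1, -0.1], [-0.2, 0.3]]
pad [0.4899 0.1632 0.008 ] [273.1 226. ] [324.4 309.2]
lip [0.5158 0.1614 0.094 ] [270.9 213.5] [313.3 275.7]
handle [ 0.6178 -0.018   0.216 ] [332.9 168.9] [304.2 167.1]
pointer [0.5995 0.0805 0.166 ] [297.4 179.8] [292.2 212.7]
side [ 0.62801862  0.15385274 -0.07342235] -4.206790530365375 [[-2.3, -0.1], [-0.5, -0.9], [0.9, -1.0], [-0.1, 0.2], [1.1, 0.1], [0.2, 0.4], [-0.1, 0.1]]
pad [0.4884 0.1641 0.008 ] [272.8 226.5] [324.9 309.7]
lip [0.5143 0.1622 0.094 ] [270.6 214. ] [313.9 276.2]
handle [ 0.6154 -0.0177  0.216 ] [332.8 169.7] [305.2 167.4]
pointer [0.5976 0.0809 0.166 ] [297.3 180.5] [293.  213.1]
```

```bash
cat > plan.py <<'E'
import sys; from h import *
# plan.py x y z yawdeg n : rows to reach the pose (tool down, tool-x at yaw)
x,y,z,yw=map(float,sys.argv[1:5]); n=int(sys.argv[5])
o=arm.observe(); p=o['position']; R=Rn.from_rotvec(o['ee_rot'])
Rt=Rn.from_euler('z',yw,degrees=True)*Rn.from_euler('x',180,degrees=True)
dv=(R.inv()*Rt).as_rotvec(degrees=True)
if dv[2]>100 and n>12: dv=dv
step=dv/n; t=(np.array([x,y,z])-p)/n; Rc=R
for i in range(n):
    print(np.round(Rc.inv().apply(t)*1e3,1), end=' ')
    Rc=Rc*Rn.from_rotvec(step,degrees=True)
print('\nrot/row',np.round(step,2),'now',p.round(4),'tilt',np.round(R.as_matrix()[:,2],4),'yaw',np.degrees(np.arctan2(*R.as_matrix()[1::-1,0])))
E
python3 plan.py .37 -.17 .26 96 12
```

```text
[ 25.8 -30.   -1.6] [ 29.1 -26.8  -1.6] [ 32.  -23.2  -1.6] [ 34.5 -19.4  -1.6] [ 36.5 -15.2  -1.6] [ 38.  -10.9  -1.6] [39.  -6.4 -1.6] [39.5 -1.8 -1.6] [39.5  2.8 -1.6] [38.9  7.4 -1.6] [37.7 11.8 -1.6] [36.1 16.1 -1.6] 
rot/row [ 0.    0.   -6.67] now [ 0.1714 -0.6011  0.2407] tilt [ 0.e+00 -1.e-04 -1.e+00] yaw 15.90808435552329
```

```bash
python3 -m creep '[{"translation":[0.0258,-0.03,-0.0016],"rot":[0,0,-6.67],"jaw":0.0918},{"translation":[0.0291,-0.0268,-0.0016],"rot":[0,0,-6.67],"jaw":0.0918},{"translation":[0.032,-0.0232,-0.0016],"rot":[0,0,-6.67],"jaw":0.0918},{"translation":[0.0345,-0.0194,-0.0016],"rot":[0,0,-6.67],"jaw":0.0918},{"translation":[0.0365,-0.0152,-0.0016],"rot":[0,0,-6.67],"jaw":0.0918},{"translation":[0.038,-0.0109,-0.0016],"rot":[0,0,-6.67],"jaw":0.0918},{"translation":[0.039,-0.0064,-0.0016],"rot":[0,0,-6.67],"jaw":0.0918},{"translation":[0.0395,-0.0018,-0.0016],"rot":[0,0,-6.67],"jaw":0.0918},{"translation":[0.0395,0.0028,-0.0016],"rot":[0,0,-6.67],"jaw":0.0918},{"translation":[0.0389,0.0074,-0.0016],"rot":[0,0,-6.67],"jaw":0.0918},{"translation":[0.0377,0.0118,-0.0016],"rot":[0,0,-6.67],"jaw":0.0918},{"translation":[0.0361,0.0161,-0.0016],"rot":[0,0,-6.67],"jaw":0.0918}]'; python3 plan.py .442 .329 .20 175.9 14
```

```text
clock: 2.15
position: [0.3706, -0.1684, 0.2604]
ee_rot: [2.096, 2.339, -0.0]
force: [1.2, 0.1, 0.5]
width: 0.999
[34.8  8.9  4.3] [33.7 12.3  4.3] [32.3 15.6  4.3] [30.6 18.7  4.3] [28.6 21.7  4.3] [26.3 24.4  4.3] [23.8 26.9  4.3] [21.  29.1  4.3] [18.  31.1  4.3] [14.8 32.7  4.3] [11.5 34.   4.3] [ 8.1 35.   4.3] [ 4.6 35.6  4.3] [ 1.  35.9  4.3] 
rot/row [-0.    0.   -5.69] now [ 0.3706 -0.1684  0.2604] tilt [ 7.e-04 -8.e-04 -1.e+00] yaw 96.26359703707102
```

```bash
python3 -m creep '[{"translation":[0.0348,0.0089,0.0043],"rot":[0,0,-5.69],"jaw":0.0918},{"translation":[0.0337,0.0123,0.0043],"rot":[0,0,-5.69],"jaw":0.0918},{"translation":[0.0323,0.0156,0.0043],"rot":[0,0,-5.69],"jaw":0.0918},{"translation":[0.0306,0.0187,0.0043],"rot":[0,0,-5.69],"jaw":0.0918},{"translation":[0.0286,0.0217,0.0043],"rot":[0,0,-5.69],"jaw":0.0918},{"translation":[0.0263,0.0244,0.0043],"rot":[0,0,-5.69],"jaw":0.0918},{"translation":[0.0238,0.0269,0.0043],"rot":[0,0,-5.69],"jaw":0.0918},{"translation":[0.021,0.0291,0.0043],"rot":[0,0,-5.69],"jaw":0.0918},{"translation":[0.018,0.0311,0.0043],"rot":[0,0,-5.69],"jaw":0.0918},{"translation":[0.0148,0.0327,0.0043],"rot":[0,0,-5.69],"jaw":0.0918},{"translation":[0.0115,0.034,0.0043],"rot":[0,0,-5.69],"jaw":0.0918},{"translation":[0.0081,0.035,0.0043],"rot":[0,0,-5.69],"jaw":0.0918}]'; python3 plan.py .442 .329 .19 175.9 3
python3 - <<'E'
from h import *
im=snap('wrist','w1.png'); 
for k in ['tin']:
    print(k,optics.pinpoint('wrist',k)[:2])
    r=optics.pinpoint('wrist',k)
    if r: print(atz('wrist',r[0]['location'],0))
E
```

```text
clock: 3.15
position: [0.4337, 0.2576, 0.2082]
ee_rot: [0.424, 3.112, 0.0]
force: [1.8, 0.0, 0.3]
width: 0.997
[ 3.7 23.7  6.1] [ 2.1 23.9  6.1] [ 0.5 24.   6.1] 
rot/row [ 0.    0.01 -3.81] now [0.4337 0.2576 0.2082] tilt [ 5.e-04 -1.e-04 -1.e+00] yaw 164.46747370165724
tin [{'location': [374.9, 167.7], 'score': 0.85}]
[0.44092974 0.33280302 0.        ]
```

View pics/w1.png

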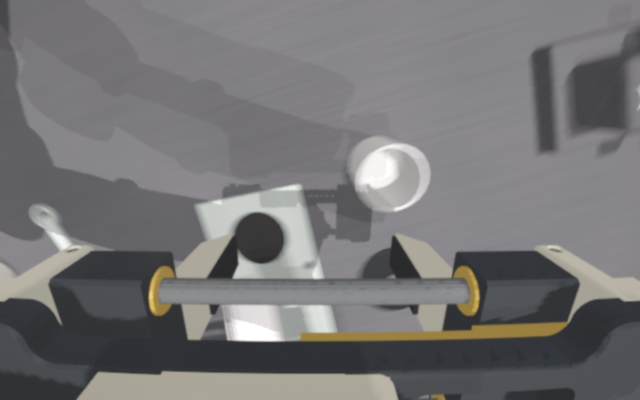

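The wrist view shows the tin at about (388,172) and the pad at (260,238), matching the earlier positions. I'll go above the tin.

```bash
python3 -m creep '[{"translation":[0.0037,0.0237,0.004],"rot":[0,0,-3.81],"jaw":0.0918},{"translation":[0.0021,0.0239,0.004],"rot":[0,0,-3.81],"jaw":0.0918},{"translation":[0.0005,0.025,0.004],"rot":[0,0,-3.81],"jaw":0.0918},{"translation":[0,0,0],"rot":[0,0,0],"jaw":0.0918},{"translation":[0,0,0],"rot":[0,0,0],"jaw":0.0918}]'
python3 - <<'E'
from h import *
im=snap('wrist','w2.png'); c=optics.camera_info('wrist')
print(proj('wrist',[.442,.330,0],c),proj('wrist',[.442,.330,.08],c))
r=optics.pinpoint('wrist','tin')
if r: print(r[0],atz('wrist',r[0]['location'],0))
print(arm.observe()['position'])
E
```

```text
clock: 3.72
position: [0.4421, 0.3282, 0.196]
ee_rot: [-0.12, -3.139, 0.001]
force: [0.3, -0.8, -0.2]
width: 1.0
[317.4686288  179.01379098] [318.56824735 199.47315374]
{'location': [314.0, 176.7], 'score': 0.77} [0.43916284 0.32557738 0.        ]
[0.4425337  0.32676809 0.19622423]
```

View pics/w2.png

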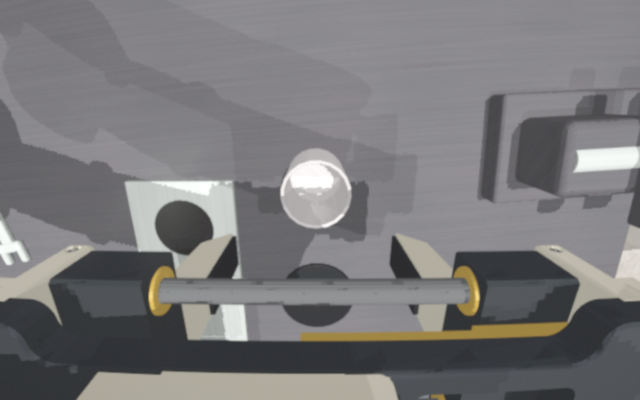

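```bash
python3 - <<'E'
from h import *
c=optics.camera_info('wrist'); 
def ell(n,x,y,z,r=.033,ci=None): return np.array([proj(n,[x+r*np.cos(a),y+r*np.sin(a),z],ci) for a in np.linspace(0,6.283,60)])
im=cv2.imread('pics/w2.png'); big=cv2.resize(im[130:250,250:390],None,fx=5,fy=5,interpolation=2)
for (x,y),col in (((.442,.330),(0,0,255)),((.438,.3275),(0,255,0))):
    e=((ell('wrist',x,y,.08,ci=c)-[250,130]+.5)*5).astype(int); cv2.polylines(big,[e],1,col,1)
cv2.imwrite('pics/w2z.png',big)
im=cv2.imread('pics/top0.png'); big=cv2.resize(im[220:265,190:250],None,fx=10,fy=10,interpolation=2)
for (x,y),col in (((.442,.330),(0,0,255)),((.438,.3275),(0,255,0))):
    e=((ell('top',x,y,.08)-[190,220]+.5)*10).astype(int); cv2.polylines(big,[e],1,col,1)
cv2.imwrite('pics/topzz.png',big)
E
```

```text
(no output)
```

View pics/w2z.png

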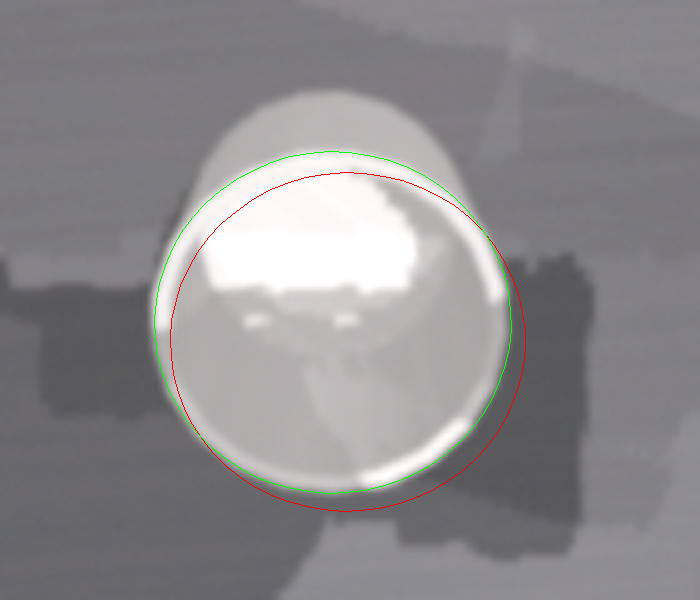

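View pics/topzz.png

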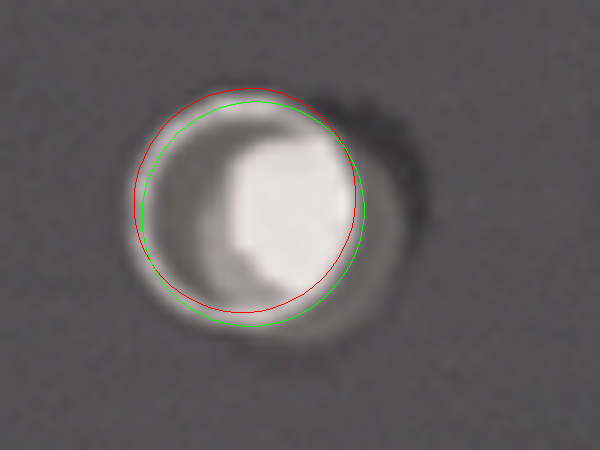

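```bash
python3 - <<'E'
from h import *
c=optics.camera_info('wrist'); 
def ell(n,x,y,z,r=.037,ci=None): return np.array([proj(n,[x+r*np.cos(a),y+r*np.sin(a),z],ci) for a in np.linspace(0,6.283,60)])
im=cv2.imread('pics/w2.png'); big=cv2.resize(im[160:280,110:250],None,fx=5,fy=5,interpolation=2)
for (x,y),col in (((.489,.1636),(0,0,255)),((.486,.1636),(0,255,0))):
    e=((ell('wrist',x,y,.008,ci=c)-[110,160]+.5)*5).astype(int); cv2.polylines(big,[e],1,col,1)
cv2.imwrite('pics/w2p.png',big)
E
python3 plan.py .4387 .329 .063 175.9 6
```

```text
[ 0.7  0.4 22.2] [ 0.7  0.3 22.2] [ 0.7  0.3 22.2] [ 0.7  0.3 22.2] [ 0.7  0.3 22.2] [ 0.7  0.3 22.2] 
rot/row [-0.01  0.   -0.06] now [0.4425 0.3268 0.1962] tilt [ 0.     -0.0015 -1.    ] yaw 175.51345284875708
```

View pics/w2p.png

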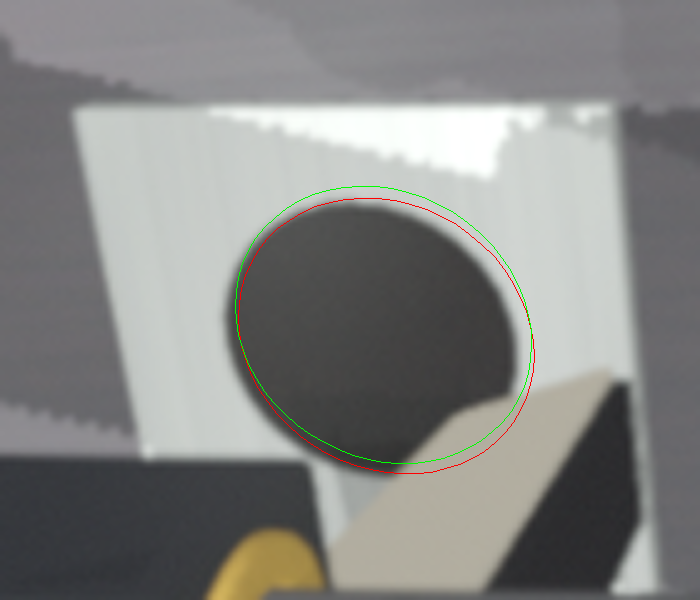

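```bash
python3 -m creep '[{"translation":[0.0007,0.0004,0.0222],"rot":[0,0,-0.06],"jaw":0.0918},{"translation":[0.0007,0.0003,0.0222],"rot":[0,0,-0.06],"jaw":0.0918},{"translation":[0.0007,0.0003,0.0222],"rot":[0,0,-0.06],"jaw":0.0918},{"translation":[0.0007,0.0003,0.0222],"rot":[0,0,-0.06],"jaw":0.0918},{"translation":[0.0007,0.0003,0.0222],"rot":[0,0,-0.06],"jaw":0.0918},{"translation":[0.0007,0.0003,0.0222],"rot":[0,0,-0.06],"jaw":0.0918},{"translation":[0,0,0],"rot":[0,0,0],"jaw":0.0918},{"translation":[0,0,0],"rot":[0,0,0],"jaw":0.0918}]'; python3 plan.py .4387 .329 .063 175.9 1
python3 - <<'E'
from h import *
snap('side','s2.png')
E
```

```text
clock: 4.48
position: [0.4382, 0.3288, 0.063]
ee_rot: [-0.112, -3.139, 0.003]
force: [-0.4, -0.2, -0.9]
width: 0.998
[-0.5  0.2 -0. ] 
rot/row [-0.12 -0.05  0.02] now [0.4382 0.3288 0.063 ] tilt [-0.0011 -0.002  -1.    ] yaw 175.917410174113
```

View pics/s2.png

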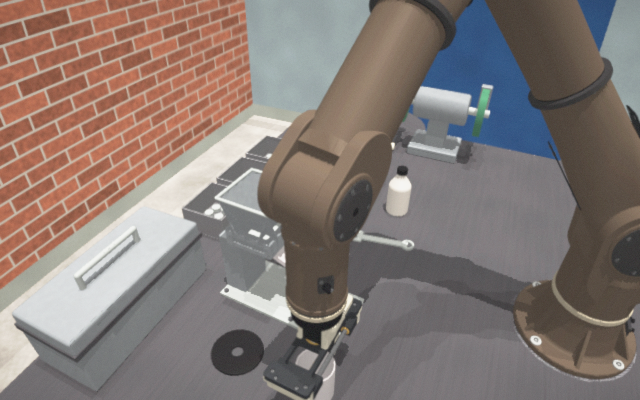

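The jaws straddle the tin near (315,370), so I close them.

```bash
python3 -m creep '[{"translation":[0,0,0],"rot":[0,0,0],"jaw":0.07},{"translation":[0,0,0],"rot":[0,0,0],"jaw":0.06},{"translation":[0,0,0],"rot":[0,0,0],"jaw":0.055},{"translation":[0,0,0],"rot":[0,0,0],"jaw":0.055},{"translation":[0,0,0],"rot":[0,0,0],"jaw":0.055},{"translation":[0,0,0],"rot":[0,0,0],"jaw":0.055}]' 15; python3 -m creep '[{"translation":[0,0,-0.015],"rot":[0,0,0],"jaw":0.055},{"translation":[0,0,-0.03],"rot":[0,0,0],"jaw":0.055},{"translation":[0,0,-0.03],"rot":[0,0,0],"jaw":0.055},{"translation":[0,0,-0.015],"rot":[0,0,0],"jaw":0.055},{"translation":[0,0,0],"rot":[0,0,0],"jaw":0.055}]';python3 plan.py .4387 .329 .063 175.9 1
python3 - <<'E'
from h import *
snap('side','s3.png');snap('wrist','w3.png')
E
```

```text
clock: 5.03
position: [0.4385, 0.3307, 0.0636]
ee_rot: [0.109, 3.139, 0.0]
force: [-0.7, -1.7, 5.2]
width: 0.705
clock: 5.45
position: [0.4392, 0.3323, 0.1564]
ee_rot: [0.109, 3.136, 0.005]
force: [0.2, 1.1, -0.6]
width: 0.708
[ 0.6 -3.6 93.4] 
rot/row [0.21 0.21 0.13] now [0.4392 0.3323 0.1564] tilt [ 0.0039  0.0034 -1.    ] yaw 176.0282220749109
```

View pics/w3.png

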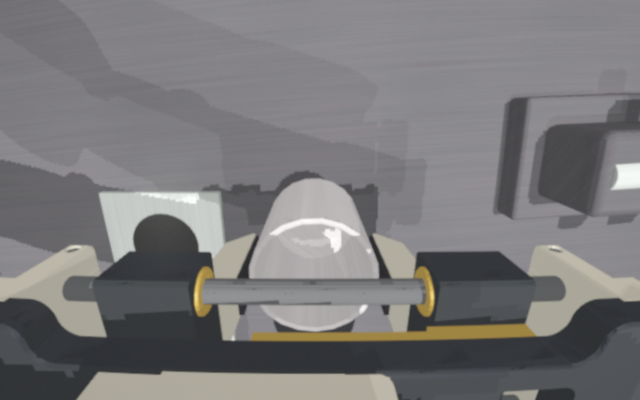

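View pics/s3.png

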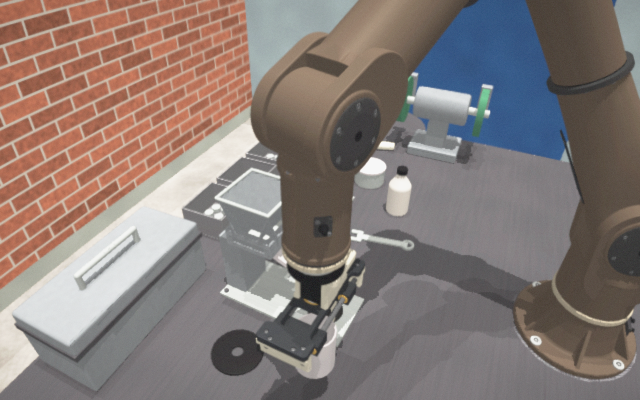

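```bash
python3 plan.py .467 .165 .13 175.9 8
```

```text
[ -5.  -20.4   2.9] [ -5.  -20.4   2.9] [ -5.  -20.4   2.9] [ -5.  -20.4   2.9] [ -5.  -20.4   2.9] [ -5.  -20.4   2.9] [ -5.  -20.4   2.9] [ -5.  -20.4   2.9] 
rot/row [0.   0.   0.01] now [0.4384 0.3304 0.1531] tilt [ 7.e-04 -0.e+00 -1.e+00] yaw 176.0016149979296
```

```bash
python3 -m creep '[{"translation":[-0.005,-0.015,0.001],"rot":[0,0,0],"jaw":0.055},{"translation":[-0.005,-0.022,0.003],"rot":[0,0,0],"jaw":0.055},{"translation":[-0.005,-0.022,0.003],"rot":[0,0,0],"jaw":0.055},{"translation":[-0.005,-0.022,0.003],"rot":[0,0,0],"jaw":0.055},{"translation":[-0.005,-0.022,0.003],"rot":[0,0,0],"jaw":0.055},{"translation":[-0.005,-0.022,0.003],"rot":[0,0,0],"jaw":0.055},{"translation":[-0.005,-0.022,0.003],"rot":[0,0,0],"jaw":0.055},{"translation":[-0.005,-0.016,0.003],"rot":[0,0,0],"jaw":0.055},{"translation":[0,0,0],"rot":[0,0,0],"jaw":0.055},{"translation":[0,0,0],"rot":[0,0,0],"jaw":0.055},{"translation":[0,0,0],"rot":[0,0,0],"jaw":0.055}]';python3 plan.py .468 .165 .075 175.9 4
python3 - <<'E'
from h import *
snap('side','s4.png');snap('top','t4.png')
E
```

```text
clock: 6.47
position: [0.4662, 0.1657, 0.1304]
ee_rot: [-0.108, -3.138, -0.0]
force: [-0.2, 0.2, -1.1]
width: 0.704
[-0.5 -0.1 13.9] [-0.5 -0.1 13.9] [-0.5 -0.1 13.9] [-0.5 -0.1 13.9] 
rot/row [ 0.   -0.02  0.04] now [0.4662 0.1657 0.1304] tilt [-1.3e-03  3.0e-04 -1.0e+00] yaw 176.04550230284195
```

View pics/s4.png

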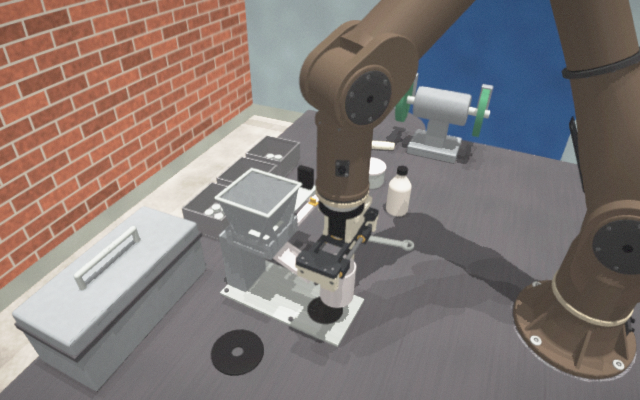

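View pics/t4.png

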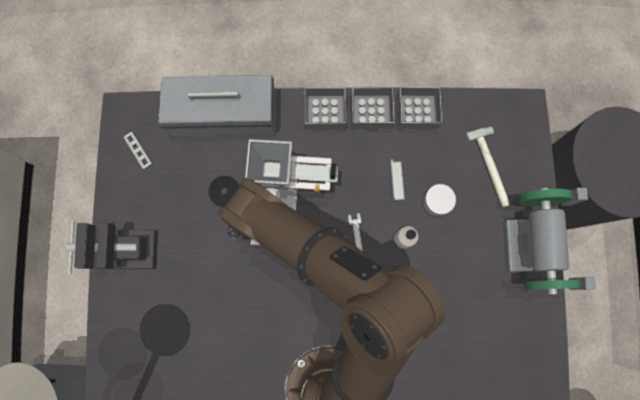

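The side view shows the tin upright above the pad at (337,285), in front of the lip. I lower it to just above the plate.

```bash
python3 -m creep '[{"translation":[0,0,0.014],"rot":[0,0,0],"jaw":0.055},{"translation":[0,0,0.014],"rot":[0,0,0],"jaw":0.055},{"translation":[0,0,0.014],"rot":[0,0,0],"jaw":0.055},{"translation":[0,0,0.0135],"rot":[0,0,0],"jaw":0.055},{"translation":[0,0,0],"rot":[0,0,0],"jaw":0.055},{"translation":[0,0,0],"rot":[0,0,0],"jaw":0.055}]';python3 plan.py .489 .1636 .0745 175.9 4
python3 - <<'E'
from h import *
snap('side','s5.png')
im=cv2.imread('pics/s5.png')[240:350,250:400]
cv2.imwrite('pics/s5z.png',cv2.resize(im,None,fx=5,fy=5))
E
```

```text
clock: 7.07
position: [0.4662, 0.166, 0.0754]
ee_rot: [-0.106, -3.139, 0.0]
force: [-0.3, 0.2, -1.8]
width: 0.706
[-5.7 -0.2  0.2] [-5.7 -0.2  0.2] [-5.7 -0.2  0.2] [-5.7 -0.2  0.2] 
rot/row [-0.   -0.02  0.05] now [0.4662 0.166  0.0754] tilt [-0.0012 -0.     -1.    ] yaw 176.11973793978788
```

View pics/s5z.png

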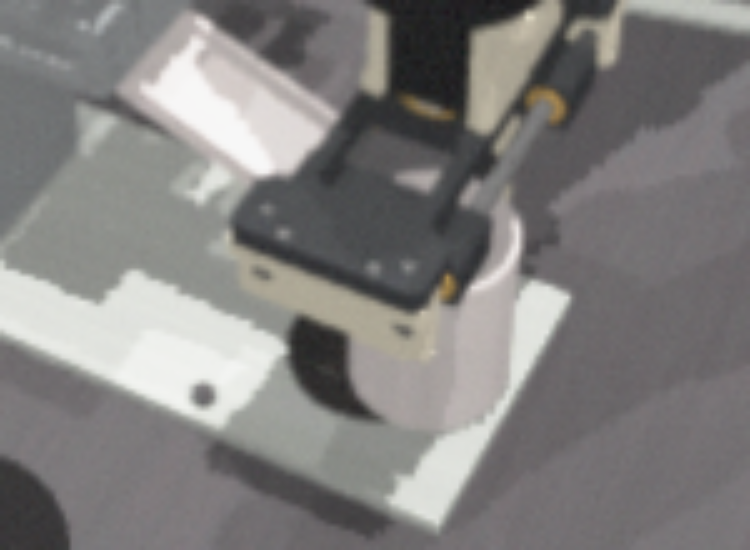

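The tin's rim is below the lip and in front of it, just over the plate. I move it level onto the pad.

```bash
python3 -m creep '[{"translation":[-0.0057,-0.0002,0],"rot":[0,0,0],"jaw":0.055},{"translation":[-0.0057,-0.0002,0],"rot":[0,0,0],"jaw":0.055},{"translation":[-0.0057,-0.0002,0],"rot":[0,0,0],"jaw":0.055},{"translation":[-0.0057,-0.0002,0],"rot":[0,0,0],"jaw":0.055},{"translation":[0,0,0],"rot":[0,0,0],"jaw":0.055},{"translation":[0,0,0],"rot":[0,0,0],"jaw":0.055}]';python3 plan.py .489 .1636 .0715 175.9 1
python3 - <<'E'
from h import *
snap('side','s6.png')
im=cv2.imread('pics/s6.png')[240:350,250:400]
big=cv2.resize(im,None,fx=5,fy=5)
def ell(x,y,z,r): return ((np.array([proj('side',[x+r*np.cos(a),y+r*np.sin(a),z]) for a in np.linspace(0,6.283,60)])-[250,240]+.5)*5).astype(int)
p=arm.observe()['position'];print(p)
for z in (.012,.092): cv2.polylines(big,[ell(.489,.1636,z,.033)],1,(0,0,255),1)
cv2.polylines(big,[ell(.489,.1636,.008,.037)],1,(0,255,0),1)
cv2.imwrite('pics/s6z.png',big)
E
```

```text
clock: 7.62
position: [0.49, 0.1627, 0.0756]
ee_rot: [0.111, 3.14, 0.0]
force: [-0.5, -0.0, -1.7]
width: 0.702
[1.  0.8 4.1] 
rot/row [0.01 0.01 0.07] now [0.49   0.1627 0.0756] tilt [ 1.e-04  2.e-04 -1.e+00] yaw 175.96811664897206
[0.48951017 0.1627902  0.07558276]
```

View pics/s6z.png

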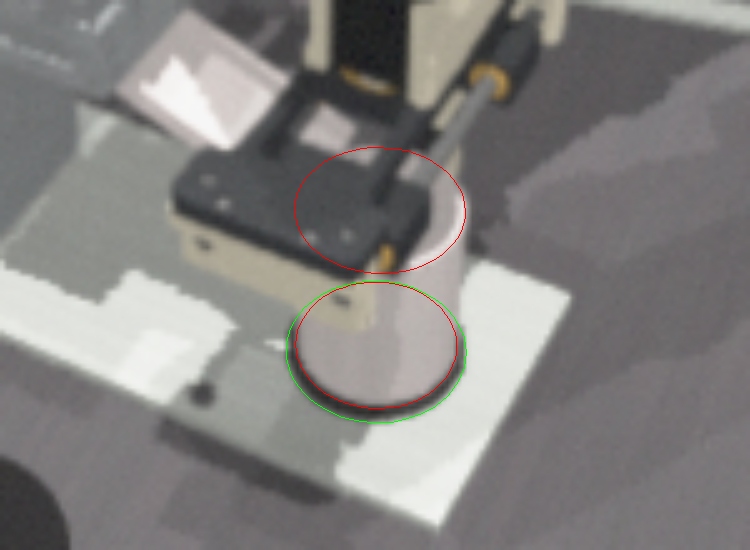

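The hovering tin matches the predicted outline concentric with the pad at about (325,309). I lower it and release.

```bash
python3 -m creep '[{"translation":[0.0003,0.0004,0.0015],"rot":[0,0,0],"jaw":0.055},{"translation":[0.0002,0.0003,0.0015],"rot":[0,0,0],"jaw":0.055},{"translation":[0,0,0.001],"rot":[0,0,0],"jaw":0.055},{"translation":[0,0,0.0005],"rot":[0,0,0],"jaw":0.055},{"translation":[0,0,0],"rot":[0,0,0],"jaw":0.055},{"translation":[0,0,0],"rot":[0,0,0],"jaw":0.055}]';python3 plan.py .489 .1636 .0715 175.9 1
```

```text
clock: 8.17
position: [0.4887, 0.1637, 0.0716]
ee_rot: [0.108, 3.14, -0.001]
force: [-3.7, -1.0, 8.4]
width: 0.705
[-0.3 -0.1  0.1] 
rot/row [-0.03  0.01  0.14] now [0.4887 0.1637 0.0716] tilt [ 1.e-04 -6.e-04 -1.e+00] yaw 176.0430882203597
```

```bash
python3 -m creep '[{"translation":[0,0,-0.0007],"rot":[0,0,0],"jaw":0.068},{"translation":[0,0,0],"rot":[0,0,0],"jaw":0.072},{"translation":[0,0,0],"rot":[0,0,0],"jaw":0.08},{"translation":[0,0,0],"rot":[0,0,0],"jaw":0.09},{"translation":[0,0,0],"rot":[0,0,0],"jaw":0.0918},{"translation":[0,0,0],"rot":[0,0,0],"jaw":0.0918}]'
python3 - <<'E'
from h import *
snap('wrist','w7.png')
E
```

```text
clock: 8.67
position: [0.489, 0.1635, 0.0717]
ee_rot: [-0.109, -3.14, 0.0]
force: [-0.6, -0.3, 0.4]
width: 0.988
```

View pics/w7.png

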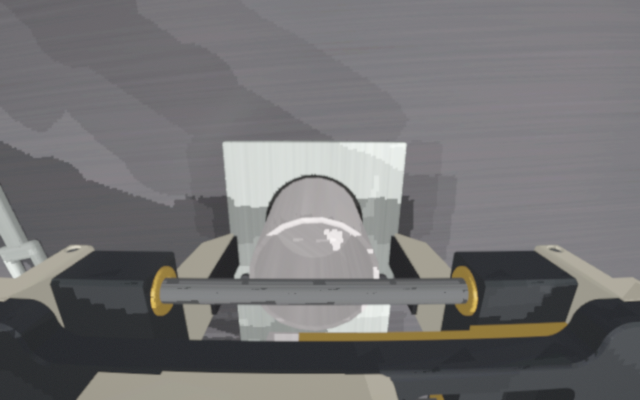

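The tin is free of both pads. I raise straight up, then go around to the handle.

```bash
python3 -m creep '[{"translation":[0,0,-0.01],"rot":[0,0,0],"jaw":0.0918},{"translation":[0,0,-0.02],"rot":[0,0,0],"jaw":0.0918},{"translation":[0,0,-0.035],"rot":[0,0,0],"jaw":0.0918},{"translation":[0,0,-0.04],"rot":[0,0,0],"jaw":0.0918},{"translation":[0,0,-0.04],"rot":[0,0,0],"jaw":0.0918},{"translation":[0,0,-0.035],"rot":[0,0,0],"jaw":0.0918},{"translation":[0,0,-0.01],"rot":[0,0,0],"jaw":0.0918}]'
python3 plan.py .50 -.022 .265 175.9 6
```

```text
clock: 9.3
position: [0.4904, 0.1655, 0.2679]
ee_rot: [0.108, 3.133, 0.005]
force: [0.0, 1.0, -0.1]
width: 0.996
[ -3.7 -31.1   0.4] [ -3.8 -31.1   0.4] [ -3.8 -31.1   0.4] [ -3.8 -31.1   0.4] [ -3.8 -31.1   0.5] [ -3.8 -31.1   0.5] 
rot/row [0.03 0.06 0.03] now [0.4904 0.1655 0.2679] tilt [ 0.0067  0.0027 -1.    ] yaw 176.06857302291078
```

```bash
python3 -m creep '[{"translation":[-0.0038,-0.028,0],"rot":[0,0,0],"jaw":0.0918},{"translation":[-0.0038,-0.031,0],"rot":[0,0,0],"jaw":0.0918},{"translation":[-0.0038,-0.031,0],"rot":[0,0,0],"jaw":0.0918},{"translation":[-0.0038,-0.031,0],"rot":[0,0,0],"jaw":0.0918},{"translation":[-0.0038,-0.031,0],"rot":[0,0,0],"jaw":0.0918},{"translation":[-0.0038,-0.031,0],"rot":[0,0,0],"jaw":0.0918},{"translation":[0,-0.003,0],"rot":[0,0,0],"jaw":0.0918},{"translation":[0,0,0],"rot":[0,0,0],"jaw":0.0918},{"translation":[0,0,0],"rot":[0,0,0],"jaw":0.0918}]'
python3 plan.py .6165 -.018 .25 175.9 5
python3 - <<'E'
from h import *
snap('wrist','w8.png');snap('top','t8.png');snap('side','s8.png')
c=optics.camera_info('wrist')
for k,z in dict(gate_handle=.216,gate_pointer=.166,clip=.160,tin=.008,pad=.008).items():
    r=optics.pinpoint('wrist',k); print(k,[(q['score'],q['location'],atz('wrist',q['location'],z)) for q in r[:2]])
im=cv2.imread('pics/s8.png')[240:350,250:400]
cv2.imwrite('pics/s8z.png',cv2.resize(im,None,fx=5,fy=5,interpolation=2))
E
```

```text
clock: 10.05
position: [0.4987, -0.023, 0.2621]
ee_rot: [0.109, 3.14, 0.001]
force: [-0.7, 0.1, -0.8]
width: 0.999
[-23.4   2.6   2.4] [-23.4   2.6   2.4] [-23.4   2.7   2.4] [-23.4   2.7   2.4] [-23.4   2.7   2.4] 
rot/row [0.01 0.   0.02] now [ 0.4987 -0.023   0.2621] tilt [ 1.e-04  5.e-04 -1.e+00] yaw 176.01047983374687
gate_handle []
gate_pointer []
clip [(0.4, [369.1, 285.8], array([0.5856621 , 0.02420838, 0.16      ])), (0.39, [105.6, 222.9], array([ 0.50332944, -0.21777874,  0.16      ]))]
tin [(0.74, [450.2, 154.7], array([0.49055271, 0.16439487, 0.008     ])), (0.34, [540.3, 223.8], array([0.60420933, 0.31266169, 0.008     ]))]
pad []
```

View pics/w8.png

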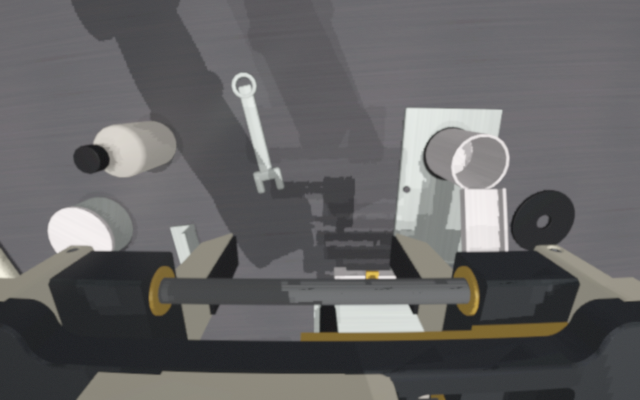

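View pics/s8.png

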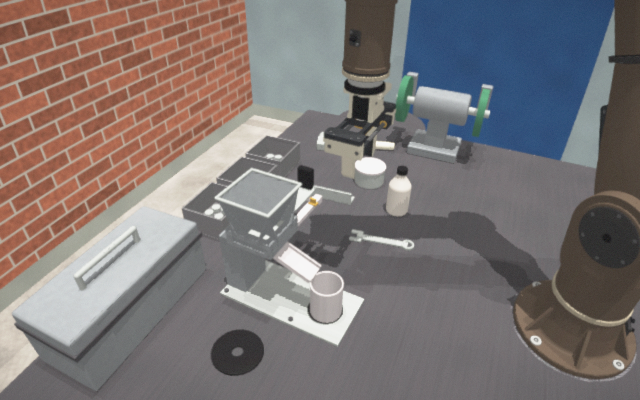

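View pics/s8z.png

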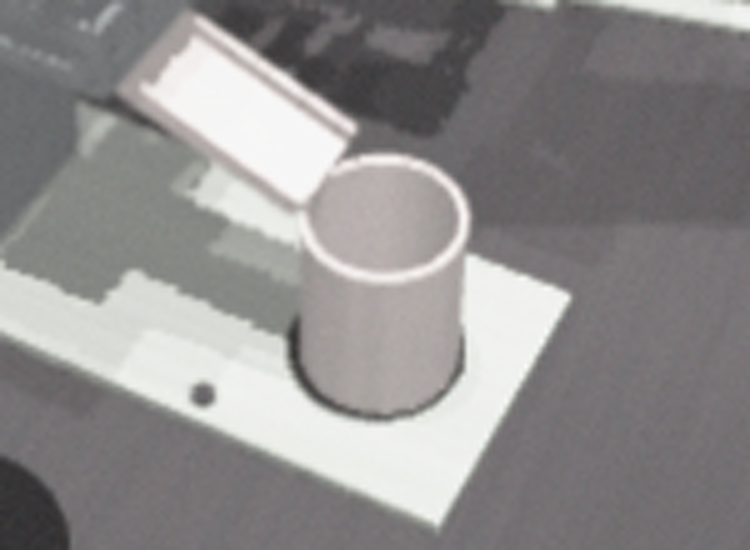

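View pics/t8.png

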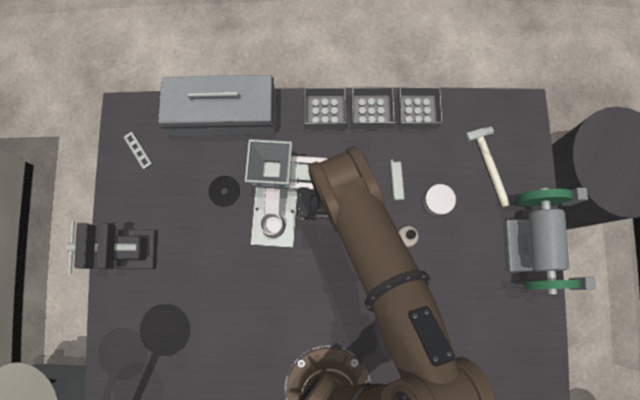

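The tin stands upright and nearly concentric on the pad with the lip just over its rim, side view (326,295). The clip hides behind the gripper in the wrist view (369,275), so I back off a little for a close look at pointer and clip.

```bash
python3 -m creep '[{"translation":[0.018,0.012,0.006],"rot":[0,0,0],"jaw":0.0918},{"translation":[0.018,0.012,0.006],"rot":[0,0,0],"jaw":0.0918},{"translation":[0.018,0.012,0.006],"rot":[0,0,0],"jaw":0.0918},{"translation":[0.018,0.012,0.006],"rot":[0,0,0],"jaw":0.0918},{"translation":[0,0,0],"rot":[0,0,0],"jaw":0.0918},{"translation":[0,0,0],"rot":[0,0,0],"jaw":0.0918},{"translation":[0,0,0],"rot":[0,0,0],"jaw":0.0918}]'
python3 - <<'E'
from h import *
im=snap('wrist','w9.png'); c=optics.camera_info('wrist'); np.save('w9c.npy',c,allow_pickle=True)
for k,z in dict(gate_handle=.216,gate_pointer=.166,clip=.160).items():
    r=optics.pinpoint('wrist',k); print(k,[(q['score'],q['location'],atz('wrist',q['location'],z,c)) for q in r[:2]])
cv2.imwrite('pics/w9z.png',cv2.resize(im[150:270,260:420,::-1],None,fx=5,fy=5,interpolation=2))
E
```

```text
clock: 11.03
position: [0.431, 0.0291, 0.2381]
ee_rot: [0.109, 3.139, -0.0]
force: [0.3, -0.8, -0.8]
width: 1.002
gate_handle [(0.31, [437.6, 255.3], array([0.44359739, 0.10566503, 0.216     ]))]
gate_pointer [(0.3, [222.5, 191.7], array([ 0.40538112, -0.04132123,  0.166     ]))]
clip []
```

View pics/w9.png

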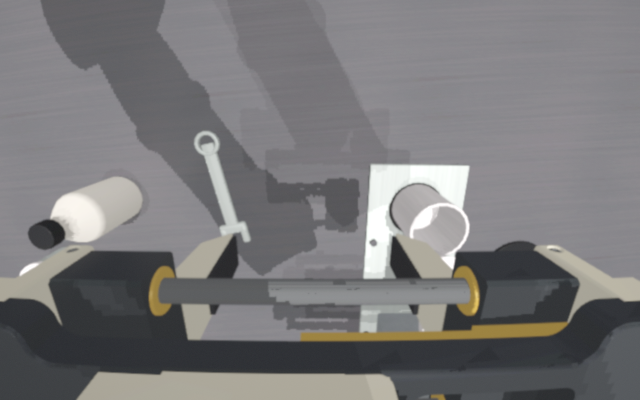

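View pics/w9z.png

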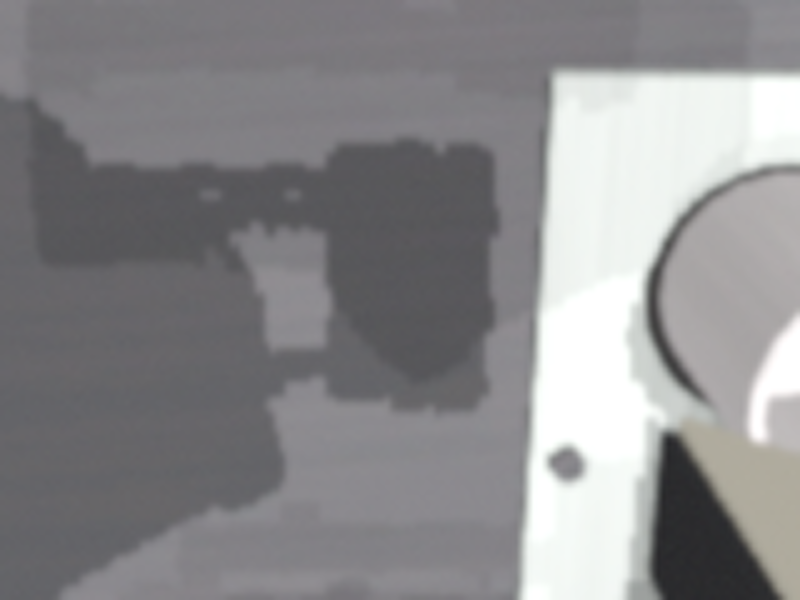

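I moved the wrong way: the camera looks toward -x of the tool, so the clip will show once I hover over the handle. I go there.

```bash
python3 plan.py .6165 -.018 .258 175.9 8
```

```text
[-23.5  -4.2  -2.5] [-23.5  -4.2  -2.5] [-23.5  -4.2  -2.5] [-23.5  -4.2  -2.5] [-23.5  -4.2  -2.5] [-23.5  -4.2  -2.5] [-23.5  -4.2  -2.5] [-23.5  -4.2  -2.5] 
rot/row [0.   0.   0.01] now [0.4311 0.0289 0.2379] tilt [ 3.e-04  4.e-04 -1.e+00] yaw 175.96501696930855
```

```bash
python3 -m creep '[{"translation":[-0.018,-0.008,-0.005],"rot":[0,0,0],"jaw":0.0918},{"translation":[-0.025,-0.009,-0.005],"rot":[0,0,0],"jaw":0.0918},{"translation":[-0.025,-0.009,-0.005],"rot":[0,0,0],"jaw":0.0918},{"translation":[-0.025,-0.0076,-0.005],"rot":[0,0,0],"jaw":0.0918},{"translation":[-0.025,0,0],"rot":[0,0,0],"jaw":0.0918},{"translation":[-0.025,0,0],"rot":[0,0,0],"jaw":0.0918},{"translation":[-0.025,0,0],"rot":[0,0,0],"jaw":0.0918},{"translation":[-0.02,0,0],"rot":[0,0,0],"jaw":0.0918},{"translation":[0,0,0],"rot":[0,0,0],"jaw":0.0918},{"translation":[0,0,0],"rot":[0,0,0],"jaw":0.0918},{"translation":[0,0,0],"rot":[0,0,0],"jaw":0.0918}]'
python3 plan.py .6165 -.018 .19 175.9 4
python3 - <<'E'
from h import *
im=snap('wrist','w10.png'); c=optics.camera_info('wrist'); np.save('w10c.npy',c,allow_pickle=True)
for k,z in dict(gate_handle=.216,gate_pointer=.166,clip=.160).items():
    r=optics.pinpoint('wrist',k); print(k,[(q['score'],q['location'],atz('wrist',q['location'],z,c)) for q in r[:2]])
E
```

```text
clock: 12.15
position: [0.6152, -0.0171, 0.2575]
ee_rot: [-0.109, -3.139, -0.001]
force: [-0.1, -0.3, -0.0]
width: 1.001
[-0.4 -0.2 16.9] [-0.4 -0.2 16.9] [-0.4 -0.2 16.9] [-0.4 -0.2 16.9] 
rot/row [ 0.   -0.01  0.03] now [ 0.6152 -0.0171  0.2575] tilt [-9.e-04  4.e-04 -1.e+00] yaw 176.0282939874167
gate_handle [(0.68, [312.3, 236.2], array([ 0.61702179, -0.0200576 ,  0.216     ]))]
gate_pointer [(0.89, [432.2, 172.5], array([0.58988445, 0.08098574, 0.166     ]))]
clip [(0.83, [368.2, 172.1], array([0.58740381, 0.02898509, 0.16      ]))]
```

View pics/w10.png

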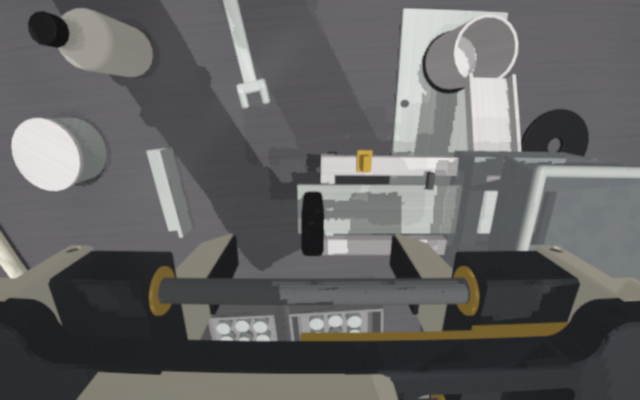

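The wrist view shows the handle at (313,222), pointer at (430,180) and brass clip at (364,160). I zoom in to measure.

```bash
python3 - <<'E'
from h import *
im=cv2.imread('pics/w10.png'); cv2.imwrite('pics/w10z.png',cv2.resize(im[140:270,290:450],None,fx=5,fy=4.6) if 0 else cv2.resize(im[145:265,290:450],None,fx=5,fy=5,interpolation=2))
E
```

```text
(no output)
```

View pics/w10z.png

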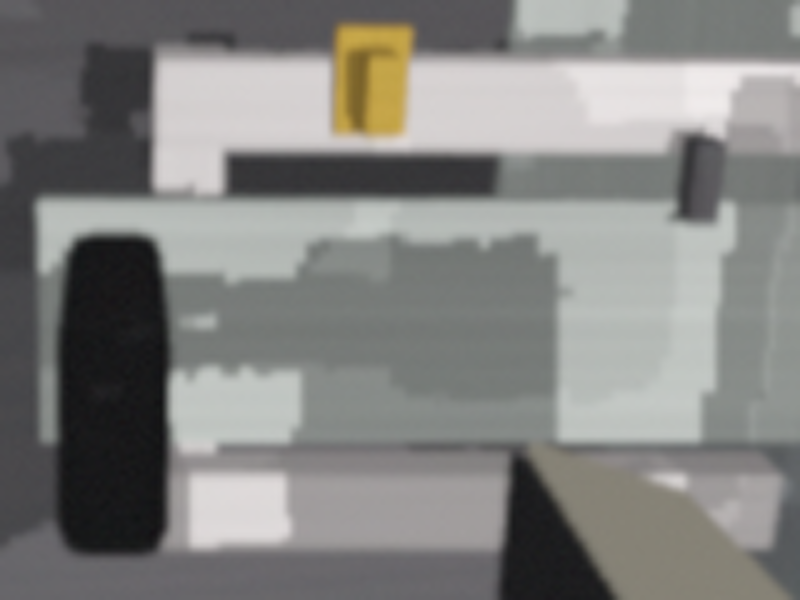

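```bash
cat > meas.py <<'E'
from h import *
import fit
p=[.62865,.15365,-.07146]
def hf(X): 
    d=np.array(X[:2])-p[:2]; c,s=np.cos(p[2]),np.sin(p[2]); return np.round(np.array([c*d[0]+s*d[1],-s*d[0]+c*d[1]])*1e3,1)
E
python3 - <<'E'
from meas import *
c=np.load('w10c.npy',allow_pickle=True).item()
q=lambda u,v:[(u+.5)/5-.5+290,(v+.5)/5-.5+145]
f=lambda u,v,z:hf(atz('wrist',q(u,v),z,c))
print('fin R top',f(404,60,.174),f(404,132,.174),'fin L',f(370,60,.174))
print('base',f(333,130,.161),f(413,130,.161))
print('ptr tip c',f(709,137,.168),f(709,137,.166),'L',f(695,137,.168),'R',f(723,137,.168))
print('handle',f(110,240,.216),f(110,550,.216),f(57,390,.216),f(168,390,.216))
print('nets',hf(atz('wrist',[432.2,172.5],.166,c)),hf(atz('wrist',[368.2,172.1],.160,c)))
# side/top brass
for n,(u,v) in dict(top=fit.T(584,262),side=fit.S(340,155)).items(): pass
print('TCP',hf(arm.observe()['position']))
E
```

```text
fin R top [ -47.6 -129. ] [ -36.2 -128.3] fin L [ -47.6 -134.3]
base [ -33.7 -137.6] [ -33.8 -124.2]
ptr tip c [-34.3 -76.8] [-33.9 -76. ] L [-34.3 -79.1] R [-34.3 -74.5]
handle [ -30.6 -174.6] [  15.  -174.6] [  -9.3 -181.8] [  -9.3 -166.7]
nets [-33.5 -75.2] [ -32.2 -127.3]
TCP [  -1.4 -171.6]
```

```bash
python3 -m creep '[{"translation":[-0.0004,-0.0003,0.014],"rot":[0,0,0],"jaw":0.0918},{"translation":[-0.0004,-0.0003,0.016],"rot":[0,0,0],"jaw":0.0918},{"translation":[-0.0004,-0.0003,0.016],"rot":[0,0,0],"jaw":0.0918},{"translation":[0,0,0.016],"rot":[0,0,0],"jaw":0.0918},{"translation":[0,0,0],"rot":[0,0,0],"jaw":0.0918},{"translation":[0,0,0],"rot":[0,0,0],"jaw":0.0918}]'
python3 plan.py .6165 -.018 .194 175.9 4
python3 -c "
from h import *
snap('wrist','w11.png')"
```

```text
clock: 12.85
position: [0.6161, -0.0185, 0.1957]
ee_rot: [-0.109, -3.138, 0.001]
force: [0.0, -0.5, 0.3]
width: 1.0
[-0.1  0.1  0.4] [-0.1  0.1  0.4] [-0.1  0.1  0.4] [-0.1  0.1  0.4] 
rot/row [-0.01 -0.02  0.03] now [ 0.6161 -0.0185  0.1957] tilt [-1.2e-03 -3.0e-04 -1.0e+00] yaw 176.02363107241777
```

View pics/w11.png

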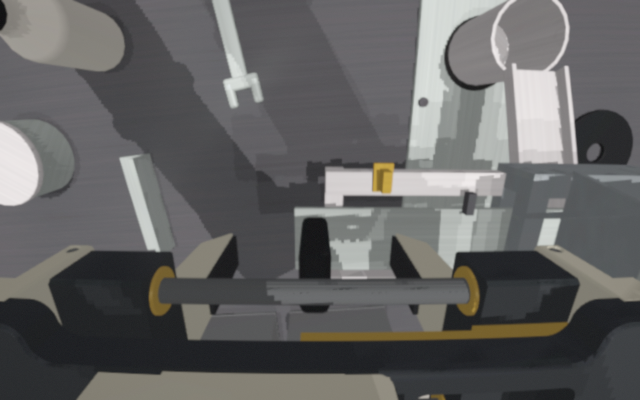

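The handle is between the open fingers at about (315,265). I close at 40 N.

```bash
python3 -m creep '[{"translation":[0,0,0],"rot":[0,0,0],"jaw":0.06},{"translation":[0,0,0],"rot":[0,0,0],"jaw":0.03},{"translation":[0,0,0],"rot":[0,0,0],"jaw":0.012},{"translation":[0,0,0],"rot":[0,0,0],"jaw":0.008},{"translation":[0,0,0],"rot":[0,0,0],"jaw":0.008},{"translation":[0,0,0],"rot":[0,0,0],"jaw":0.008},{"translation":[0,0,0],"rot":[0,0,0],"jaw":0.008},{"translation":[0,0,0],"rot":[0,0,0],"jaw":0.008},{"translation":[0,0,0],"rot":[0,0,0],"jaw":0.008}]' 40
python3 -c "
from meas import *
print(hf(arm.observe()['position']))"
```

```text
clock: 13.65
position: [0.6167, -0.0182, 0.1958]
ee_rot: [-0.109, -3.14, 0.0]
force: [-0.6, 0.3, -0.2]
width: 0.395
[   0.4 -172.3]
```

Still closing (0.395); I hold on.

```bash
python3 -m creep '[{"translation":[0,0,0],"rot":[0,0,0],"jaw":0.008},{"translation":[0,0,0],"rot":[0,0,0],"jaw":0.008},{"translation":[0,0,0],"rot":[0,0,0],"jaw":0.008},{"translation":[0,0,0],"rot":[0,0,0],"jaw":0.008},{"translation":[0,0,0],"rot":[0,0,0],"jaw":0.008},{"translation":[0,0,0],"rot":[0,0,0],"jaw":0.008}]' 40
python3 -c "
from meas import *
print(hf(arm.observe()['position']))"
```

```text
clock: 14.15
position: [0.6168, -0.0182, 0.1958]
ee_rot: [-0.109, -3.14, -0.0]
force: [0.1, 0.7, -0.7]
width: 0.171
[   0.4 -172.2]
```

Jaws are at 15.7 mm on the 16 mm handle. I pull along tool -y.

```bash
python3 -m creep '[{"translation":[0,0,0],"rot":[0,0,0],"jaw":0.008},{"translation":[0,-0.003,0],"rot":[0,0,0],"jaw":0.008},{"translation":[0,-0.006,0],"rot":[0,0,0],"jaw":0.008},{"translation":[0,-0.007,0],"rot":[0,0,0],"jaw":0.008},{"translation":[0,-0.007,0],"rot":[0,0,0],"jaw":0.008},{"translation":[0,-0.007,0],"rot":[0,0,0],"jaw":0.008},{"translation":[0,-0.007,0],"rot":[0,0,0],"jaw":0.008},{"translation":[0,-0.006,0],"rot":[0,0,0],"jaw":0.008},{"translation":[0,-0.003,0],"rot":[0,0,0],"jaw":0.008},{"translation":[0,0,0],"rot":[0,0,0],"jaw":0.008},{"translation":[0,0,0],"rot":[0,0,0],"jaw":0.008},{"translation":[0,0,0],"rot":[0,0,0],"jaw":0.008}]' 40
python3 - <<'E'
from meas import *
im=snap('wrist','w12.png');c=optics.camera_info('wrist');np.save('w12c.npy',c,allow_pickle=True)
print(hf(arm.observe()['position']))
for k,z in dict(gate_pointer=.166,clip=.160).items():
    r=optics.pinpoint('wrist',k); print(k,[(q['score'],q['location'],hf(atz('wrist',q['location'],z,c))) for q in r[:2]])
E
```

```text
clock: 15.15
position: [0.6136, -0.0608, 0.1958]
ee_rot: [0.105, 3.139, 0.007]
force: [2.6, 10.2, -3.9]
width: 0.172
[   0.3 -215. ]
gate_pointer [(0.84, [470.3, 194.0], array([ -31.7, -118.4]))]
clip [(0.58, [445.6, 188.2], array([ -33.8, -132. ]))]
```

View pics/w12.png

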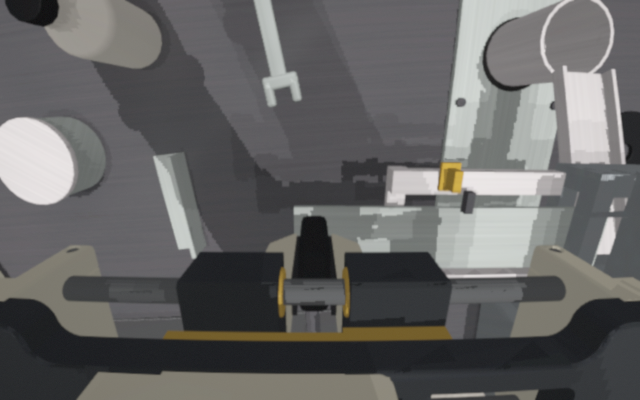

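```bash
python3 - <<'E'
from h import *
im=cv2.imread('pics/w12.png'); cv2.imwrite('pics/w12z.png',cv2.resize(im[155:220,420:500],None,fx=9,fy=9,interpolation=2))
E
```

```text
(no output)
```

View pics/w12z.png

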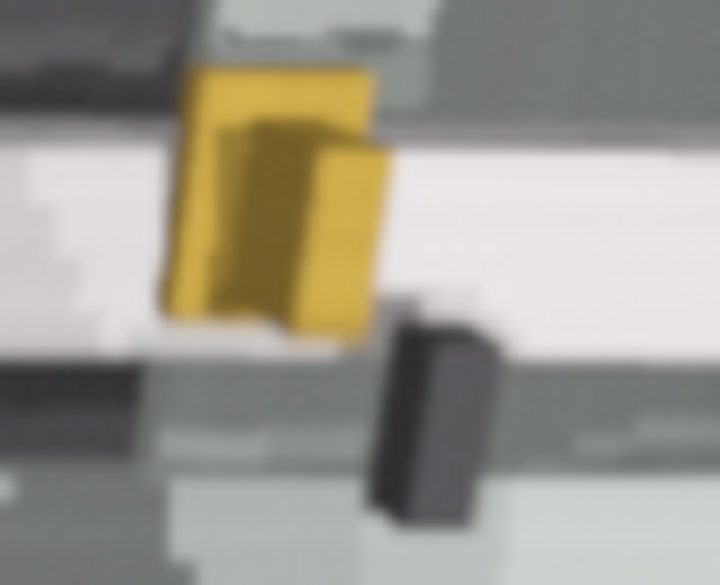

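```bash
python3 - <<'E'
from meas import *
c=np.load('w12c.npy',allow_pickle=True).item()
q=lambda u,v:[(u+.5)/9-.5+420,(v+.5)/9-.5+155]
f=lambda u,v,z:hf(atz('wrist',q(u,v),z,c))
print('finR',f(390,155,.174),f(366,335,.174),'finL',f(320,150,.174),f(293,325,.174))
print('base',f(180,200,.1615))
for z in (.166,.168): print('ptr L',f(433,345,z),f(405,520,z),'R',f(498,360,z),f(472,520,z))
E
```

```text
finR [ -47.7 -129.7] [ -35.5 -129.4] finL [ -47.9 -134.4] [ -36.1 -134.5]
base [ -41.6 -137.6]
ptr L [ -32.5 -120.2] [ -19.5 -120.1] R [ -31.4 -115.3] [ -19.5 -115.2]
ptr L [ -33.1 -121.3] [ -20.2 -121.2] R [ -32.  -116.5] [ -20.2 -116.3]
```

```bash
python3 -m creep '[{"translation":[0,-0.003,0],"rot":[0,0,0],"jaw":0.008},{"translation":[0,-0.004,0],"rot":[0,0,0],"jaw":0.008},{"translation":[0,-0.003,0],"rot":[0,0,0],"jaw":0.008},{"translation":[0,0,0],"rot":[0,0,0],"jaw":0.008},{"translation":[0,0,0],"rot":[0,0,0],"jaw":0.008},{"translation":[0,0,0],"rot":[0,0,0],"jaw":0.008},{"translation":[0,0,0],"rot":[0,0,0],"jaw":0.008},{"translation":[0,0,0],"rot":[0,0,0],"jaw":0.008}]' 40
python3 - <<'E'
from meas import *
im=snap('wrist','w13.png');c=optics.camera_info('wrist');np.save('w13c.npy',c,allow_pickle=True)
print(hf(arm.observe()['position']),arm.observe()['force'])
s=snap('side','s13.png'); t=snap('top','t13.png')
for cam in ('wrist','side','top'):
  for k,z in dict(gate_pointer=.166,clip=.160).items():
    r=optics.pinpoint(cam,k); print(cam,k,[(q['score'],q['location'],hf(atz(cam,q['location'],z,c if cam=='wrist' else None))) for q in r[:2]])
x=im[150:220,420:510,::-1]; cv2.imwrite('pics/w13z.png',cv2.resize(x,None,fx=8.5,fy=8.5,interpolation=2))
cv2.imwrite('pics/s13z.png',cv2.resize(s[180:240,270:350,::-1],None,fx=9,fy=9,interpolation=2))
E
```

```text
clock: 15.97
position: [0.6129, -0.0703, 0.1958]
ee_rot: [0.104, 3.14, 0.007]
force: [1.8, 11.5, -3.4]
width: 0.172
[   0.3 -224.5] [ 0.64523348 11.45639067 -4.50355653]
wrist gate_pointer []
wrist clip [(0.9, [460.8, 185.8], array([ -35.5, -131.6])), (0.26, [313.5, 283.7], array([  36.9, -226. ]))]
side gate_pointer [(0.79, [306.5, 203.0], array([ -33.4, -118.5])), (0.53, [311.7, 202.0], array([ -41.4, -126.8]))]
side clip [(0.38, [313.2, 201.7], array([ -39.8, -136.6]))]
top gate_pointer [(0.66, [317.4, 185.7], array([ -37.2, -132. ]))]
top clip [(0.56, [318.6, 182.1], array([ -25.4, -134.6]))]
```

View pics/w13z.png

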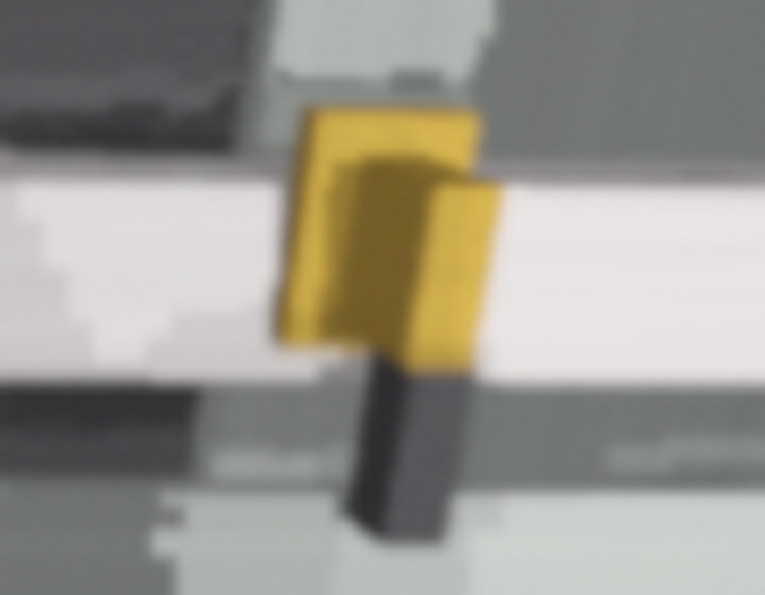

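View pics/s13z.png

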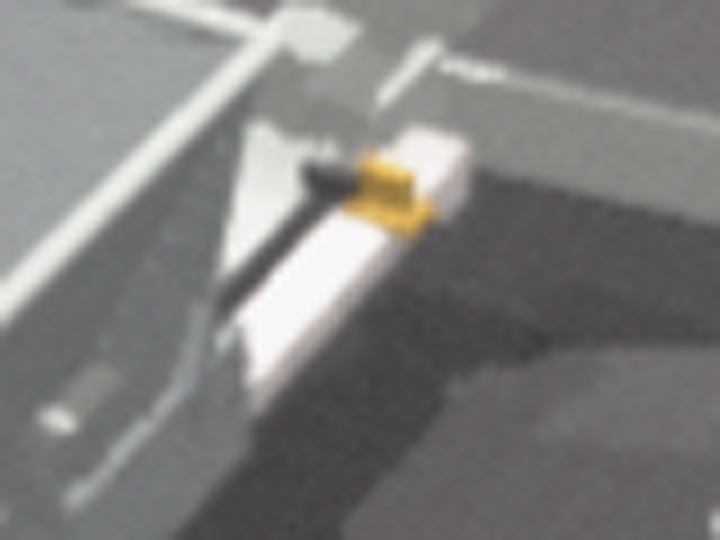

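View pics/t13.png

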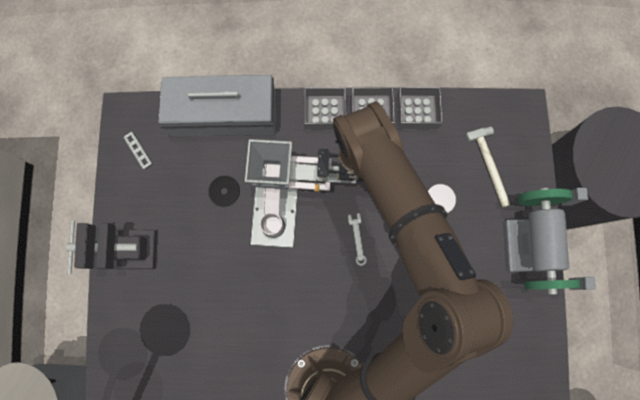

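```bash
python3 - <<'E'
from meas import *
c=np.load('w13c.npy',allow_pickle=True).item()
q=lambda u,v:[(u+.5)/8.5-.5+420,(v+.5)/8.5-.5+150]
f=lambda u,v,z:hf(atz('wrist',q(u,v),z,c))
print('finR',f(503,187,.174),f(473,365,.174),'finL',f(432,185,.174),f(405,360,.174))
print('base',f(295,230,.1615),f(480,115,.1615), 'finLbase',f(330,200,.1615),f(320,330,.1615))
for z in (.166,.168): print('ptr L',f(408,380,z),f(383,535,z),'R',f(471,380,z),f(447,535,z))
print('ptr lowL',f(348,515,.164))
E
```

```text
finR [ -47.9 -129.6] [ -35.1 -129.5] finL [ -48.  -134.7] [ -35.5 -134.6]
base [ -41.9 -137.6] [ -50.6 -124.9] finLbase [ -44.2 -135.3] [ -34.2 -134.5]
ptr L [ -31.6 -129.6] [ -19.4 -129.5] R [ -31.6 -124.7] [ -19.4 -124.5]
ptr L [ -32.2 -130.7] [ -20.1 -130.6] R [ -32.2 -125.9] [ -20.2 -125.7]
ptr lowL [ -20.3 -131.4]
```

```bash
python3 - <<'E'
from h import *
for n in ('10','13'):
    im=cv2.imread(f'pics/w{n}.png'); cv2.imwrite(f'pics/h{n}.png',cv2.resize(im[195:260,280:350],None,fx=8,fy=8,interpolation=2))
    im=im.astype(int).sum(2)
    for r in (218,222,226): print(n,r,im[r,296:332].tolist())
E
```

```text
10 218 [228, 275, 358, 387, 361, 237, 112, 67, 77, 66, 75, 77, 75, 69, 74, 73, 69, 71, 71, 76, 79, 65, 72, 76, 73, 67, 73, 170, 313, 397, 413, 400, 399, 428, 474, 499]
10 222 [221, 280, 381, 414, 387, 258, 120, 64, 67, 68, 72, 76, 88, 92, 92, 91, 90, 97, 83, 68, 68, 72, 75, 75, 70, 74, 96, 318, 523, 578, 585, 579, 578, 582, 585, 588]
10 226 [219, 275, 375, 413, 386, 256, 114, 74, 68, 71, 75, 68, 75, 70, 70, 71, 65, 72, 75, 73, 67, 70, 72, 70, 67, 67, 99, 326, 529, 580, 586, 586, 587, 586, 585, 585]
13 218 [350, 352, 353, 350, 348, 332, 262, 161, 93, 68, 69, 71, 69, 63, 63, 64, 59, 69, 66, 70, 63, 68, 68, 63, 68, 71, 60, 88, 160, 266, 327, 346, 343, 346, 348, 346]
13 222 [356, 356, 356, 353, 331, 232, 118, 74, 64, 66, 64, 60, 65, 62, 62, 69, 70, 61, 67, 62, 67, 61, 71, 65, 64, 69, 55, 64, 65, 83, 195, 315, 348, 350, 352, 352]
13 226 [352, 352, 352, 340, 289, 181, 88, 70, 65, 63, 61, 65, 62, 53, 62, 63, 60, 62, 66, 67, 70, 69, 63, 66, 58, 62, 67, 65, 64, 76, 135, 251, 324, 346, 348, 348]
```

View pics/h13.png

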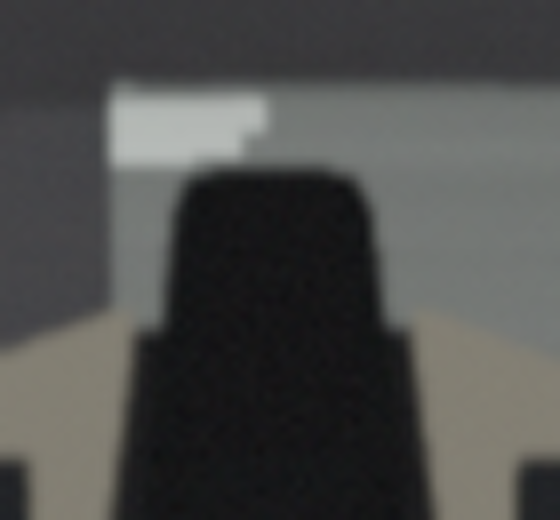

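View pics/w13.png

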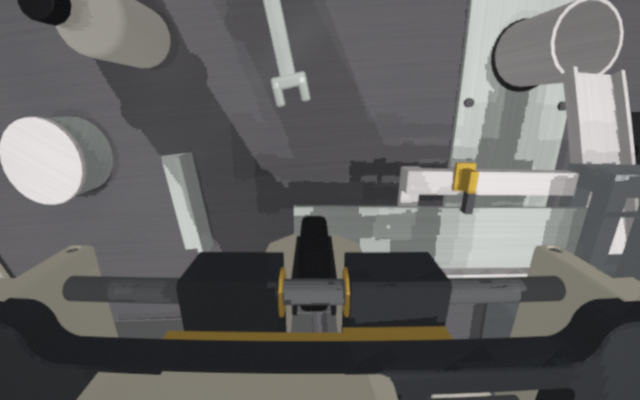

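```bash
python3 - <<'E'
from meas import *
for n in ('10','13'):
    c=np.load(f'w{n}c.npy',allow_pickle=True).item()
    if n=='13':
        for u in (190,358): print(n,hf(atz('wrist',[(u+.5)/8-.5+280,(178+.5)/8-.5+195],.166,c)))
        for u,r in ((300.9,222),(326.8,222),(300.7,226),(327,226)): print(hf(atz('wrist',[u,r],.175,c)))
        print('slide end',hf(atz('wrist',[(110.5)/8-.5+280,(120)/8-.5+195],.164,c)))
    else:
        for u,r in ((301,222),(323.1,222),(301,226),(323.1,226)): print(n,hf(atz('wrist',[u,r],.216,c)))
        print('slide end',hf(atz('wrist',[38.5/5-.5+290,300.5/5-.5+145],.164,c)))
E
```

```text
10 [  -9.8 -181.8]
10 [  -9.8 -166.8]
10 [  -6.8 -181.8]
10 [  -6.8 -166.7]
slide end [  -4.6 -187.1]
13 [ -16.3 -232.8]
13 [ -16.3 -219.5]
[ -16.4 -234. ]
[ -16.5 -218.4]
[ -13.8 -234.1]
[ -13.9 -218.2]
slide end [ -20.5 -239.2]
```

Pull so far is 52.0 mm; the different estimates put the mark 0.4 mm behind to about 1 mm beyond that. I nudge 0.4 mm and recheck.

```bash
python3 -m creep '[{"translation":[0,-0.0004,0],"rot":[0,0,0],"jaw":0.008},{"translation":[0,0,0],"rot":[0,0,0],"jaw":0.008},{"translation":[0,0,0],"rot":[0,0,0],"jaw":0.008},{"translation":[0,0,0],"rot":[0,0,0],"jaw":0.008},{"translation":[0,0,0],"rot":[0,0,0],"jaw":0.008},{"translation":[0,0,0],"rot":[0,0,0],"jaw":0.008},{"translation":[0,0,0],"rot":[0,0,0],"jaw":0.008},{"translation":[0,0,0],"rot":[0,0,0],"jaw":0.008},{"translation":[0,0,0],"rot":[0,0,0],"jaw":0.008},{"translation":[0,0,0],"rot":[0,0,0],"jaw":0.008},{"translation":[0,0,0],"rot":[0,0,0],"jaw":0.008}]' 40
python3 - <<'E'
from meas import *
im=snap('wrist','w14.png');s=snap('side','s14.png')
print(hf(arm.observe()['position']),arm.observe()['force'],arm.observe()['width'])
a=cv2.resize(im[150:220,420:510,::-1],None,fx=6,fy=6,interpolation=2)
b=s[240:350,250:400,::-1]; b=cv2.resize(b,None,fx=1.65,fy=1.65,interpolation=2)
o=np.zeros((420,800,3),np.uint8); o[:,:540]=a; o[:b.shape[0],545:545+b.shape[1]]=b[:,:255]
cv2.imwrite('pics/c14.png',o)
E
```

```text
clock: 17.33
position: [0.6129, -0.0705, 0.1958]
ee_rot: [0.103, 3.139, 0.008]
force: [1.4, 12.3, -3.5]
width: 0.173
[   0.3 -224.8] [ 2.55029702 11.22046622 -4.76330552] 0.17593716322823305
```

View pics/c14.png

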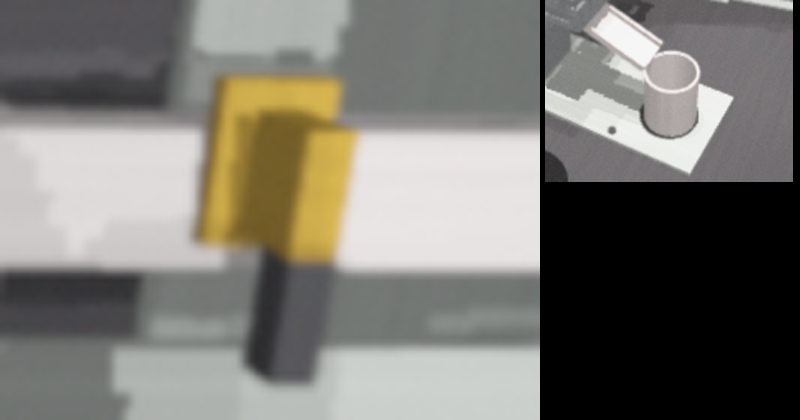

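View pics/s14.png

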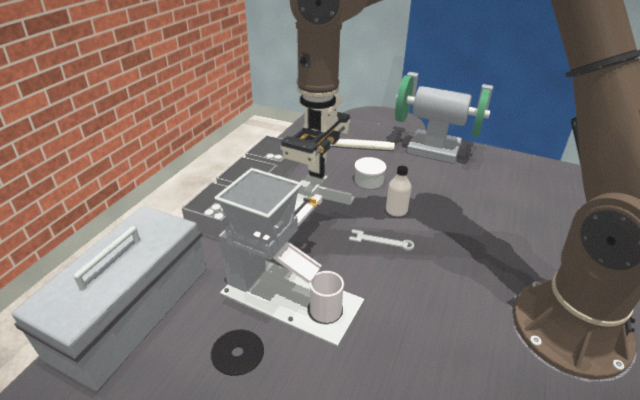

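The pointer lines up with the fin edge, wrist view around (467,190), the tin stands on the pad, and the bystanders haven't moved. I hand it in.

```bash
python3 -c "
from cell import arm
print(arm.sign_off()); o=arm.observe(); print(o['clock'],o['position'],o['width'])"
```

```text
the job is handed in; nothing more can be done
None
the job is handed in; nothing more can be done
```

The tin is upright on the pad and released, and the arm is holding the gate pulled out to the brass clip. I handed the job in at about 17.4 s.

- **Tin:** The last side view shows it within about 1 mm of the pad's centre, with the chute lip just over its rim. I touched the gate only after the tin was in place.
- **Gate:** It is pulled out about 52.3 mm and held with a 40 N grip against roughly 12 N from the spring. The pointer and the clip's fin edge coincide in the wrist view.
- **Disagreement:** My measurements of where the mark lies differed by about 1.5 mm. Scaling from the handle put it slightly short of the final position, and comparing pointer and fin directly put it up to about 1 mm beyond. I stopped in between, so expect the pointer to be within about 1 mm of the mark.
- **Network results not used:** Several network detections of the pointer and clip in the last pictures were missing or clearly off. I relied on my own readings from the zoomed images instead.
- **Extra move:** I once backed off the wrong way while looking for the clip, which cost about 1 s and touched nothing. The other things on the bench look unmoved.

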